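# Set out the candles by height on the oak board

### The job

Set the four candles out on the oak board, one standing upright on the middle of each brass plate, in order of height: the tallest on the plate next to the black lamp, stepping down to the shortest at the other end by the clock. Leave the blue vase standing where it is, and do not knock any candle over.

Things in the scene. Friction and masses are not known exactly. Their poses are not given: they have to be found in the camera images.
- candle1: the shortest and thinnest of four plain ivory wax pillar candles, an upright loose cylinder 42 mm in diameter and 45 mm tall (bare wick 9 mm above that, can be ignored). Origin: centre of its underside; z up along the candle.
- candle2: the second shortest of four plain ivory wax pillar candles, an upright loose cylinder 48 mm in diameter and 65 mm tall (bare wick 9 mm above that, can be ignored). Origin: centre of its underside; z up along the candle.
- candle3: the second tallest of four plain ivory wax pillar candles, an upright loose cylinder 54 mm in diameter and 85 mm tall (bare wick 9 mm above that, can be ignored). Origin: centre of its underside; z up along the candle.
- candle4: the tallest and thickest of four plain ivory wax pillar candles, an upright loose cylinder 60 mm in diameter and 105 mm tall (bare wick 9 mm above that, can be ignored). Origin: centre of its underside; z up along the candle.
- plate1: plate 1 of 4 (counted from the right, -y, to the left, +y): identical flat brass drip plates, 72 mm wide, 3 mm thick, no rim, fixed in a row at 95 mm spacing along a dark oak board (110 x 600 mm, 12 mm thick, fixed). Origin: centre of its underside, 12 mm above the table; the face that a candle stands on is at 15 mm. y axis along the row, x across the board.
- plate2: plate 2 of 4 (counted from the right, -y, to the left, +y): identical flat brass drip plates, 72 mm wide, 3 mm thick, no rim, fixed in a row at 95 mm spacing along a dark oak board (110 x 600 mm, 12 mm thick, fixed). Origin: centre of its underside, 12 mm above the table; the face that a candle stands on is at 15 mm. y axis along the row, x across the board.
- plate3: plate 3 of 4 (counted from the right, -y, to the left, +y): identical flat brass drip plates, 72 mm wide, 3 mm thick, no rim, fixed in a row at 95 mm spacing along a dark oak board (110 x 600 mm, 12 mm thick, fixed). Origin: centre of its underside, 12 mm above the table; the face that a candle stands on is at 15 mm. y axis along the row, x across the board.
- plate4: plate 4 of 4 (counted from the right, -y, to the left, +y): identical flat brass drip plates, 72 mm wide, 3 mm thick, no rim, fixed in a row at 95 mm spacing along a dark oak board (110 x 600 mm, 12 mm thick, fixed). Origin: centre of its underside, 12 mm above the table; the face that a candle stands on is at 15 mm. y axis along the row, x across the board.
- lamp: small black spot lamp, square base 60 mm, about 115 mm tall, fixed at one end of the board, either end, 112 mm beyond the centre of the end plate (a white round alarm clock, 76 mm tall, is fixed likewise at the other end). It only marks the end. Origin: centre of the underside of its base, on the board.
- vase: small blue ceramic bud vase, loose, 75 mm tall, 56 mm at its widest, narrow neck; it stands among the candles (as do a matchbox and a terracotta cup, which do not matter). Origin: centre of its underside.

How it is judged:
At the end, for the whole second after the job is handed in: Each candle stands upright (within 0.1 rad) and at rest on its own brass plate, underside within 4 mm of the plate's upper face and centre within 13 mm of the plate's centre horizontally; heights descend plate by plate from the lamp's end to the clock's end (((horizontal distance between lamp and plate4 below 0.2 m and horizontal distance between candle1 and plate1 below 0.013 m and horizontal distance between candle2 and plate2 below 0.013 m and horizontal distance between candle3 and plate3 below 0.013 m and horizontal distance between candle4 and plate4 below 0.013 m) or (horizontal distance between lamp and plate1 below 0.2 m and horizontal distance between candle1 and plate4 below 0.013 m and horizontal distance between candle2 and plate3 below 0.013 m and horizontal distance between candle3 and plate2 below 0.013 m and horizontal distance between candle4 and plate1 below 0.013 m)) and height (world z) of candle1 between 0.011 and 0.019 m and angle between each of candle1, candle2, candle3, candle4's own z axis and vertical below 0.1 rad and linear speed of each of candle1, candle2, candle3, candle4 below 0.02 m/s and angular speed of each of candle1, candle2, candle3, candle4 below 0.2 rad/s and height (world z) of candle2 between 0.011 and 0.019 m and height (world z) of candle3 between 0.011 and 0.019 m and height (world z) of candle4 between 0.011 and 0.019 m); the robot touches nothing.
It fails at once if candle1 is knocked over (angle between candle1's own z axis and vertical above 0.7 rad).
It fails at once if candle2 is knocked over (angle between candle2's own z axis and vertical above 0.7 rad).
It fails at once if candle3 is knocked over (angle between candle3's own z axis and vertical above 0.7 rad).
It fails at once if candle4 is knocked over (angle between candle4's own z axis and vertical above 0.7 rad).
It fails at once if the vase is moved more than 30 mm or knocked over (distance of vase from where it was at the start of the episode above 0.03 m or angle between vase's own z axis and vertical above 0.5 rad).
It also fails if it takes over 96 s, if anything falls off the work surface, if the arm or the gripper's body presses on something with over 40 N, if the wrist force passes 120 N, or if a joint passes its speed limit or range.

### The arm

A 7-joint arm with a two-finger parallel gripper is mounted at the origin on the work surface. World frame = base frame: x ahead of the robot, y to its left, z up, the work surface at z = 0. Lengths are in m, angles in rad, forces in N, time in s.
With the tool pointing down it reaches from about 0.35 to 0.9 m from the base axis. Payload 7.2 kg.
Tool frame: the origin (TCP) lies midway between the tips of the shut fingers; the grasp point (between the pads) lies 19 mm behind it; z points along the fingers, y is the line along which they close (so a half turn about z gives the same grasp; the last joint's range is limited). The gripper opens to 88 mm and grips with 3 to 60 N. Pads are 20 mm wide; open, the fingers measure 115 mm over their backs; the gripper's body (75 mm by 178 mm) begins 61 mm behind the grasp point.
Start: joints at [1.11, 0.411, -0.013, 1.596, 0.006, 1.134, -0.082], TCP at [0.239, -0.577, 0.223] pointing down, gripper open.
Joint ranges: [-2.95, 2.95], [-0.29, 1.99], [-1.47, 1.44], [0.14, 2.54], [-1.03, 4.17], [0.13, 1.85], [-2.86, 2.86]. Speed limits (rad/s): [2.39, 2.39, 3.01, 3.01, 3.14, 3.14, 3.14].

### API

Orientations are given as [roll, pitch, yaw] about the fixed x, y, z axes, in that order (R = Rz(yaw) Ry(pitch) Rx(roll)).
In Python, from station import monitor, read_camera, get_calibration, ticket, search_frame gives the robot as it stands.
- The arm moves only by the tool send_rows, never from a script. Its argument "targets" is one flat list of numbers, 7 for each row, row after row: the turn, a rotation vector about the tool's x, y, z in degrees, then the shift along the tool's x, y, z in cm, then the finger opening in cm, from 0 to 8.78. In form: [ax, ay, az, x, y, z, jaw, ax, ay, az, x, y, z, jaw, ...]. A call has 1 to 12 rows; each row is the pose to reach, as a shift and turn from the pose commanded when the call began, along the tool's axes at that moment; what a row does not reach only later rows make up. A row lasts 1/12 s, in which the tool goes at most 41.7 mm and 7.16 degrees, less where a joint would pass 70% of its speed; a pose out of reach is approached as far as the arm can. A call with a gripper value outside its range is refused whole. The fingers move at their own pace and stop on an object; the grip force is fixed at half the most. Time passes only in rows, so rows that repeat a pose let the fingers close. It gives the time, the measured TCP pose, the force, the opening and the grip force at its end, in the units of the state.
- monitor.read_state(): the state, without advancing time (a new reading comes with each control period).
- read_camera(name): name is "scene" or "top"; returns the picture (420x560x3 uint8, red, green, blue); there is no depth.
- get_calibration(name): a dict with "intrinsics" (3x3 intrinsics, pixels), "rvec" (rotation vector, rad) and "tvec" (3), from world to camera coordinates, as OpenCV has them. Camera axes: x right, y down, z forward; pixel columns grow to the right and rows downward; lengths in m; the calibration is good to about 2 mm. A picture is of the moment at which its call begins. get_calibration takes no time and is no camera call.
- ticket.job_done(): hands the job in; it is judged then, once.
Trained networks look in the newest picture that a camera, given by its name, has taken for a name from the list of things; names that differ only in an ending like _2 or _b are one class to them, and where a whole thing is asked for, a point or a joint stands for the part that bears it (a point fixed in the world has none). Each returns a list of dicts, best first, with "score" (0 to 1); they miss things now and then, are a little off and sometimes report something else, mostly with a low value. They report only what shows in the picture. A call takes as long as a camera call.
- search_frame(camera, target): "point" ([x, y, z] in m, in world coordinates, good to about 4 mm: the middle of the surface that is visible of it).
The state is a dict: "clock": time; "q": joint angles; "dq": joint speeds; "tau": joint torques, N m; "ee_pos": TCP position; "eef_rot": TCP orientation; "force": force on the tool from outside, world axes, zero at the start; "wrist_torque": the same for the moment, N m; "opening": opening from 0.0 (shut) to 1.0 (fully open); "gripper_force": force on a finger pad.
Only numpy, scipy, OpenCV 4.12 (cv2) and the standard library are available. Lean on these libraries where they do the work, as an engineer would, in place of code of your own. Each camera call takes 0.05 s, during which the arm holds its last target. There are 200 camera calls.

## Working session

There is one attempt and no reset: what is moved stays moved. The work goes in short steps, Python scripts to look and compute and a tool call to move; the robot and the scene stay as the last step left them, time stands still between calls to the robot, and variables do not carry over. Pictures are saved under pics/ and viewed, at most 14 in all, crops included, and the job is handed in when it is done.

Besides the shell and the picture viewer there is one more tool, called after "Request:" as a command line: name --argument value ..., lists and objects as JSON in quotes. send_rows: Moves the arm, as the interface text tells. Its arguments: {"type":"object","properties":{"targets":{"type":"array","items":{"type":"number"}}},"required":["targets"]}

```bash
mkdir -p pics; ls; python3 - <<'E'
from station import monitor, read_camera, get_calibration, search_frame
import cv2
s=monitor.read_state(); print(s['clock'],s['ee_pos'],s['eef_rot'],s['opening'])
for c in('scene','top'):
    im=read_camera(c); cv2.imwrite(f'pics/{c}0.png',im[:,:,::-1]); k=get_calibration(c); print(k)
    for t in('candle1','candle2','candle3','candle4','plate1','plate2','plate3','plate4','lamp','vase'):
        print(c,t,[( [round(v,3) for v in d['point']],round(d['score'],2)) for d in search_frame(c,t)][:3])
E
```

```text
pics
0.0 [ 0.23902455 -0.57696133  0.22184568] [-3.14004019e+00  7.59340697e-05  3.92824770e-01] 1.0003718661359817
{'intrinsics': array([[483.24528531,   0.        , 276.81320293],
       [  0.        , 483.24528531, 207.52224288],
       [  0.        ,   0.        ,   1.        ]]), 'rvec': array([ 1.93386967,  1.25034296, -0.62942808]), 'tvec': array([-0.20553898, -0.26724186,  1.59661219])}
scene candle1 [([0.48, 0.111, 0.035], 0.7), ([0.444, -0.233, 0.061], 0.61), ([0.652, 0.093, 0.016], 0.57)]
scene candle2 [([0.48, 0.111, 0.035], 0.7), ([0.444, -0.233, 0.061], 0.61), ([0.652, 0.093, 0.016], 0.57)]
scene candle3 [([0.48, 0.111, 0.035], 0.7), ([0.444, -0.233, 0.061], 0.61), ([0.652, 0.093, 0.016], 0.57)]
scene candle4 [([0.48, 0.111, 0.035], 0.7), ([0.444, -0.233, 0.061], 0.61), ([0.652, 0.093, 0.016], 0.57)]
scene plate1 [([0.653, 0.098, 0.018], 0.95), ([0.632, -0.188, 0.015], 0.91), ([0.643, 0.001, 0.016], 0.76)]
scene plate2 [([0.653, 0.098, 0.018], 0.95), ([0.632, -0.188, 0.015], 0.91), ([0.643, 0.001, 0.016], 0.76)]
scene plate3 [([0.653, 0.098, 0.018], 0.95), ([0.632, -0.1
[... 786 characters left out ...]
0.427, -0.224, 0.085], 0.8), ([0.465, 0.121, 0.044], 0.59)]
top candle4 [([0.436, 0.222, 0.103], 0.84), ([0.427, -0.224, 0.085], 0.8), ([0.465, 0.121, 0.044], 0.59)]
top plate1 [([0.636, -0.089, 0.013], 0.9), ([0.627, -0.186, 0.014], 0.86), ([0.653, 0.097, 0.011], 0.8)]
top plate2 [([0.636, -0.089, 0.013], 0.9), ([0.627, -0.186, 0.014], 0.86), ([0.653, 0.097, 0.011], 0.8)]
top plate3 [([0.636, -0.089, 0.013], 0.9), ([0.627, -0.186, 0.014], 0.86), ([0.653, 0.097, 0.011], 0.8)]
top plate4 [([0.636, -0.089, 0.013], 0.9), ([0.627, -0.186, 0.014], 0.86), ([0.653, 0.097, 0.011], 0.8)]
top lamp [([0.606, -0.287, 0.079], 0.92)]
top vase [([0.478, -0.107, 0.055], 0.73), ([0.437, 0.224, 0.102], 0.53)]
```

View pics/scene0.png

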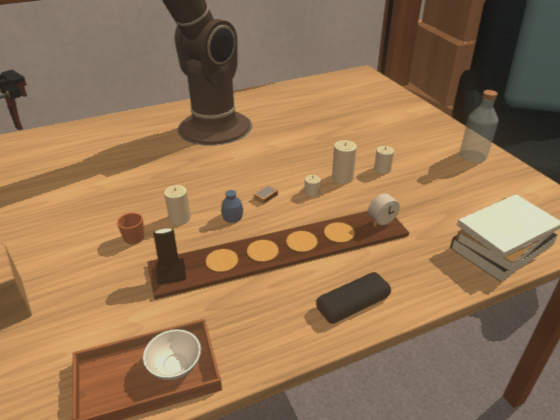

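View pics/top0.png

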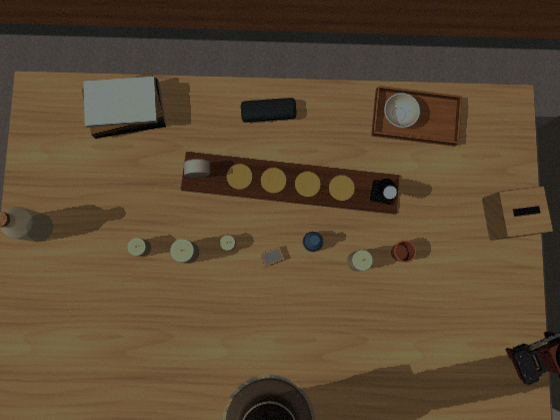

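The scene picture shows the lamp at (170,255), the plates running to (340,232), and the clock at (383,210). In the top picture the lamp is at (388,191) on the -y end, so plate1 takes candle4. The candles sit in top at (138,247) c2, (183,251) c4, (228,243) c1 and (362,260) c3, with the vase at (313,242).

```bash
cat > h.py <<'E'
import numpy as np, cv2
from station import get_calibration
def ray(cam,uv,z):
    k=get_calibration(cam); R=cv2.Rodrigues(k['rvec'])[0]; t=k['tvec']
    C=-R.T@t; d=R.T@np.linalg.inv(k['intrinsics'])@np.array([uv[0],uv[1],1.])
    return C+d*(z-C[2])/d[2]
def proj(cam,P):
    k=get_calibration(cam); return cv2.projectPoints(np.float64(P).reshape(-1,1,3),k['rvec'],k['tvec'],k['intrinsics'],None)[0].reshape(-1,2)
E
python3 - <<'E'
from h import *
im=cv2.imread('pics/top0.png'); sc=cv2.imread('pics/scene0.png')
for n,i in(('top',im),('scene',sc)):
    hsv=cv2.cvtColor(i,cv2.COLOR_BGR2HSV)
    m=cv2.inRange(hsv,(14,150,120) if n=='top' else (12,170,150),(32,255,255))
    for nn,l in (('plate',m),):
        c,_=cv2.findContours(l,cv2.RETR_EXTERNAL,2)
        for q in c:
            if 300<cv2.contourArea(q)<1500:
                e=cv2.fitEllipse(cv2.convexHull(q)); print(n,nn,np.round(e[0],1),np.round(e[1],1),ray(n,e[0],.015).round(4))
C={'c1':((228,243),.045,.048),'c2':((138,247),.065,.05),'c3':((362,260),.085,.056),'c4':((183,251),.105,.06)}
a=cv2.resize(im[215:285,115:255],(800,400),interpolation=2); b=cv2.resize(im[215:285,295:435],(800,400),interpolation=2)
cv2.imwrite('pics/a.png',cv2.resize(np.vstack([a,b]),(800,600)) if 0 else np.vstack([a,b])[:,:][:800] if 0 else cv2.resize(np.vstack([a,b]),(600,600)))
hsv=cv2.cvtColor(im,cv2.COLOR_BGR2HSV)
for k,(uv,z,_) in C.items():
    print(k,hsv[uv[1]-3:uv[1]+4:3,uv[0]-6:uv[0]+7:3].tolist()[1],ray('top',uv,z).round(3))
print(hsv[225,228],hsv[265,183])
E
```

```text
c1 [[35, 59, 125], [37, 61, 125], [36, 63, 122], [37, 62, 124], [37, 53, 124]] [0.465 0.119 0.045]
c2 [[36, 65, 126], [34, 61, 112], [35, 62, 123], [37, 64, 124], [42, 46, 128]] [0.448 0.35  0.065]
c3 [[37, 62, 124], [38, 63, 126], [34, 58, 101], [38, 62, 123], [36, 57, 125]] [ 0.427 -0.23   0.085]
c4 [[34, 56, 123], [37, 61, 126], [36, 62, 123], [37, 62, 124], [36, 58, 123]] [0.439 0.226 0.105]
[ 19 122 117] [ 18 124 117]
```

View pics/a.png

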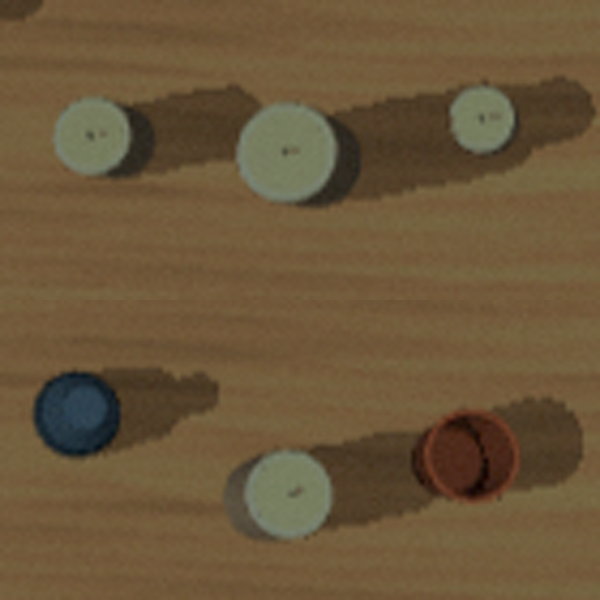

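The crop shows the top disks of c2, c4 and c1 in the upper row, and the vase, c3 and the cup in the lower row. All the top faces are clean, so I'll segment them.

```bash
python3 - <<'E'
from h import *
im=cv2.imread('pics/top0.png'); hsv=cv2.cvtColor(im,cv2.COLOR_BGR2HSV)
print(hsv[177,240],hsv[182,273],hsv[165,300])
for (u,v),(lo,hi),z,n in [((228,243),((28,30,95),(60,90,255)),.045,'c1'),((138,247),((28,30,95),(60,90,255)),.065,'c2'),((362,260),((28,30,95),(60,90,255)),.085,'c3'),((183,251),((28,30,95),(60,90,255)),.105,'c4'),
  ((342,188),((10,100,90),(40,255,255)),.015,'p1'),((308,184),((10,100,90),(40,255,255)),.015,'p2'),((273,181),((10,100,90),(40,255,255)),.015,'p3'),((239,177),((10,100,90),(40,255,255)),.015,'p4'),((313,242),((95,60,20),(125,255,255)),.035,'vase'),((403,252),((0,120,30),(11,255,255)),.055,'cup')]:
    m=cv2.inRange(hsv,lo,hi); w=np.zeros_like(m); w[v-19:v+20,u-19:u+20]=m[v-19:v+20,u-19:u+20]
    c=max(cv2.findContours(w,cv2.RETR_EXTERNAL,2)[0],key=cv2.contourArea); c=cv2.convexHull(c)
    M=cv2.moments(c); uv=(M['m10']/M['m00'],M['m01']/M['m00'])
    r=np.sqrt(M['m00']/np.pi)+.5
    P=ray('top',uv,z); P2=ray('top',(uv[0]+r,uv[1]),z)
    print(n,np.round(uv,1),P.round(4),'diam',round(2000*np.linalg.norm(P-P2),1))
E
```

```text
[ 22 145 114] [ 22 149 115] [  9 155  56]
c1 [227.  242.1] [0.4677 0.1214 0.045 ] diam 40.2
c2 [135.9 246.3] [0.4502 0.3558 0.065 ] diam 46.5
c3 [361.8 259.8] [ 0.4272 -0.2294  0.085 ] diam 53.1
c4 [181.4 250.1] [0.4409 0.2304 0.105 ] diam 58.3
p1 [341.1 187.5] [ 0.6281 -0.186   0.015 ] diam 71.8
p2 [307.1 183.8] [ 0.6362 -0.0917  0.015 ] diam 71.4
p3 [273.1 180. ] [0.6446 0.0027 0.015 ] diam 71.0
p4 [239.1 176.2] [0.6529 0.0971 0.015 ] diam 70.5
vase [312.5 241.1] [ 0.4762 -0.1064  0.035 ] diam 52.7
cup [403.7 251.1] [ 0.4536 -0.3463  0.055 ] diam 61.8
```

Request:
send_rows --targets '[0, 0, -6, 2.6, -2.1, 0.2, 8.78, 0, 0, -12, 5.1, -4.2, 0.4, 8.78, 0, 0, -18, 8, -6.5, 0.6, 8.78, 0, 0, -24, 11, -9, 0.8, 8.78, 0, 0, -30, 14, -11.5, 1, 8.78, 0, 0, -36, 17, -14, 1.2, 8.78, 0, 0, -42, 20, -16.5, 1.4, 8.78, 0, 0, -48, 23, -19, 1.6, 8.78, 0, 0, -54, 26, -21.5, 1.8, 8.78, 0, 0, -59, 29, -23.6, 2, 8.78, 0, 0, -62.5, 30.7, -25, 2.2, 8.78, 0, 0, -62.5, 30.7, -25, 2.2, 8.78]'

```text
clock: 2.1
ee_pos: [0.4296, -0.2239, 0.2008]
eef_rot: [3.14, -0.002, 1.494]
force: [-0.2, 0.3, -0.4]
opening: 0.996
gripper_force: 0.0
```

```bash
cat >> h.py <<'E'
def delta(x,y,z,yaw=85):
    from station import monitor
    from scipy.spatial.transform import Rotation as Ro
    s=monitor.read_state(); R=Ro.from_euler('xyz',s['eef_rot']); T=Ro.from_euler('xyz',[180,0,yaw],degrees=True)
    print('t',round(s['clock'],2),'pos',np.round(s['ee_pos'],4),'turn',np.round((R.inv()*T).as_rotvec(degrees=True),1),'cm',np.round(100*R.inv().apply(np.array([x,y,z])-s['ee_pos']),2),'open',round(s['opening'],3),'q',np.round(s['q'],2))
E
python3 -c "
from h import *
delta(.4272,-.2294,.036)"
```

```text
t 2.1 pos [ 0.4296 -0.2239  0.2008] turn [ 0.1 -0.1  0.6] cm [-0.59 -0.22 16.48] open 0.996 q [ 0.74  0.22 -0.41  1.93  0.1   1.    0.2 ]
```

Request:
send_rows --targets '[0, 0, 0, -0.5, -0.2, 0, 8.78, 0, 0, 0, -0.5, -0.2, 1.5, 8.78, 0, 0, 0, -0.5, -0.2, 4, 8.78, 0, 0, 0, -0.5, -0.2, 6.5, 8.78, 0, 0, 0, -0.5, -0.2, 9, 8.78, 0, 0, 0, -0.5, -0.2, 11, 8.78, 0, 0, 0, -0.5, -0.2, 13, 8.78, 0, 0, 0, -0.5, -0.2, 14.5, 8.78, 0, 0, 0, -0.5, -0.2, 15.7, 8.78, 0, 0, 0, -0.5, -0.2, 16.4, 8.78, 0, 0, 0, -0.5, -0.2, 16.4, 8.78, 0, 0, 0, -0.5, -0.2, 16.4, 8.78]'

```text
clock: 3.1
ee_pos: [0.4242, -0.2348, 0.0367]
eef_rot: [-3.141, 0.0, 1.482]
force: [-0.7, 0.2, 0.9]
opening: 1.0
gripper_force: 0.0
```

```bash
python3 - <<'E'
from h import *
from station import read_camera
delta(.4272,-.2294,.036)
im=read_camera('scene')[:,:,::-1]; cv2.imwrite('pics/s1.png',cv2.resize(im[120:300,80:320],(800,600)))
E
```

```text
t 3.1 pos [ 0.4242 -0.2348  0.0367] turn [-0.   0.  -0.1] cm [0.57 0.25 0.07] open 1.0 q [ 0.68  0.46 -0.34  2.08  0.25  0.64  0.08]
```

View pics/s1.png

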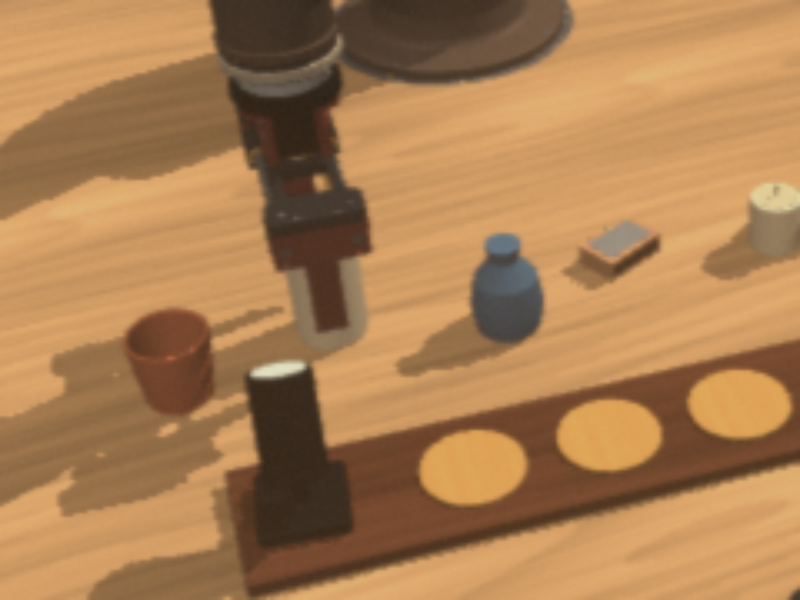

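The picture shows the fingers straddling candle3, slightly off to the left at about (330,300). I'll correct that and close.

Request:
send_rows --targets '[0, 0, 0, 0.6, 0.25, 0, 8.78, 0, 0, 0, 0.6, 0.25, 0, 8.78, 0, 0, 0, 0.6, 0.25, 0, 6, 0, 0, 0, 0.6, 0.25, 0, 4.5, 0, 0, 0, 0.6, 0.25, 0, 4.5, 0, 0, 0, 0.6, 0.25, 0, 4.5, 0, 0, 0, 0.6, 0.25, 0, 4.5, 0, 0, 0, 0.6, 0.25, 0, 4.5, 0, 0, 0, 0.6, 0.25, 0, 4.5, 0, 0, 0, 0.6, 0.25, 0, 4.5]'

```text
clock: 3.98
ee_pos: [0.4276, -0.228, 0.0366]
eef_rot: [-3.141, 0.0, 1.483]
force: [-1.3, 0.0, 0.9]
opening: 0.611
gripper_force: 30.0
```

```bash
python3 -c "
from h import *
delta(.6362,-.0917,.036+.016)"
```

```text
t 3.98 pos [ 0.4276 -0.228   0.0366] turn [-0.  0. -0.] cm [15.4  19.59 -1.54] open 0.611 q [ 0.67  0.46 -0.34  2.08  0.25  0.64  0.07]
```

Request:
send_rows --targets '[0, 0, 0, 0, 0, -1, 4.5, 0, 0, 0, 0, 0, -3, 4.5, 0, 0, 0, 0, 0, -5.5, 4.5, 0, 0, 0, 0.8, 1, -7.5, 4.5, 0, 0, 0, 2.5, 3.2, -9, 4.5, 0, 0, 0, 4.5, 5.7, -9.5, 4.5, 0, 0, 0, 6.6, 8.4, -9.5, 4.5, 0, 0, 0, 8.7, 11.1, -9.5, 4.5, 0, 0, 0, 10.8, 13.7, -9.5, 4.5, 0, 0, 0, 12.8, 16.2, -9, 4.5, 0, 0, 0, 14.3, 18.2, -8, 4.5, 0, 0, 0, 15.2, 19.3, -7, 4.5]'

```text
clock: 4.98
ee_pos: [0.6358, -0.0903, 0.1071]
eef_rot: [3.14, -0.002, 1.486]
force: [-0.1, 1.1, -2.2]
opening: 0.608
gripper_force: 30.0
```

Request:
send_rows --targets '[0, 0, 0, 0.3, 0.3, 0.5, 4.5, 0, 0, 0, 0.3, 0.3, 1.5, 4.5, 0, 0, 0, 0.3, 0.3, 2.5, 4.5, 0, 0, 0, 0.3, 0.3, 3.5, 4.5, 0, 0, 0, 0.3, 0.3, 4.3, 4.5, 0, 0, 0, 0.3, 0.3, 4.5, 4.5, 0, 0, 0, 0.3, 0.3, 4.5, 4.5, 0, 0, 0, 0.3, 0.3, 4.5, 4.5]'

```text
clock: 5.65
ee_pos: [0.6364, -0.091, 0.0619]
eef_rot: [3.141, 0.0, 1.483]
force: [0.5, 0.3, -1.5]
opening: 0.612
gripper_force: 30.0
```

```bash
python3 -c "
from h import *
delta(.6362,-.0903,.0516)"
```

```text
t 5.65 pos [ 0.6364 -0.091   0.0619] turn [ 0.  0. -0.] cm [ 0.07 -0.03  1.03] open 0.612 q [ 0.32  0.64 -0.37  1.68  0.28  0.88 -0.25]
```

Request:
send_rows --targets '[0, 0, 0, 0.1, 0, 0.5, 4.5, 0, 0, 0, 0.1, 0, 0.8, 4.5, 0, 0, 0, 0.1, 0, 1, 4.5, 0, 0, 0, 0.1, 0, 1, 4.5, 0, 0, 0, 0.1, 0, 1, 4.5, 0, 0, 0, 0.1, 0, 1, 6, 0, 0, 0, 0.1, 0, 1, 8, 0, 0, 0, 0.1, 0, 1, 8.78, 0, 0, 0, 0.1, 0, 1, 8.78, 0, 0, 0, 0.1, 0, -1, 8.78, 0, 0, 0, 0.1, 0, -4, 8.78, 0, 0, 0, 0.1, 0, -8, 8.78]'

```text
clock: 6.65
ee_pos: [0.6347, -0.0895, 0.14]
eef_rot: [-3.136, -0.0, 1.484]
force: [0.6, -0.6, 0.4]
opening: 0.999
gripper_force: 0.0
```

```bash
python3 -c "
from h import *
delta(.4409,.2304,.20)"
```

```text
t 6.65 pos [ 0.6347 -0.0895  0.14  ] turn [-0.3 -0.   0. ] cm [ 30.19 -22.12  -5.87] open 0.999 q [ 0.34  0.55 -0.4   1.62  0.24  1.03 -0.21]
```

Request:
send_rows --targets '[0, 0, 0, 0.5, -0.4, -3, 8.78, 0, 0, 0, 3, -2.2, -5, 8.78, 0, 0, 0, 6, -4.4, -6, 8.78, 0, 0, 0, 9, -6.6, -6, 8.78, 0, 0, 0, 12, -8.8, -6, 8.78, 0, 0, 0, 15, -11, -6, 8.78, 0, 0, 0, 18, -13.2, -6, 8.78, 0, 0, 0, 21, -15.4, -6, 8.78, 0, 0, 0, 24, -17.6, -6, 8.78, 0, 0, 0, 27, -19.8, -6, 8.78, 0, 0, 0, 29.2, -21.5, -6, 8.78, 0, 0, 0, 30.2, -22.3, -6, 8.78]'

```text
clock: 7.65
ee_pos: [0.4382, 0.2345, 0.2023]
eef_rot: [3.141, -0.001, 1.489]
force: [-0.1, -0.3, 0.3]
opening: 1.003
gripper_force: 0.0
```

Request:
send_rows --targets '[0, 0, 0, 0, 0, 0, 8.78, 0, 0, 0, 0, 0, 0, 8.78, 0, 0, 0, 0, 0, 0, 8.78]'

```text
clock: 7.9
ee_pos: [0.4415, 0.2295, 0.2016]
eef_rot: [3.141, 0.001, 1.482]
force: [0.4, -0.2, -1.0]
opening: 1.001
gripper_force: 0.0
```

```bash
python3 -c "
from h import *
from station import read_camera
delta(.4409,.2304,.052)
im=read_camera('scene')[:,:,::-1]; cv2.imwrite('pics/s2.png',im)"
```

```text
t 7.9 pos [0.4415 0.2295 0.2016] turn [ 0.   0.  -0.1] cm [ 0.1  -0.07 14.96] open 1.001 q [-0.09  0.27 -0.58  1.9   0.17  1.03 -0.83]
```

View pics/s2.png

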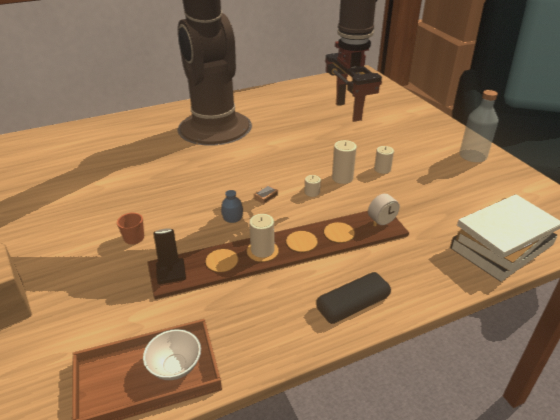

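Candle3 stands upright on plate2 at (262,238), and the gripper is above candle4. Next I descend and grip.

Request:
send_rows --targets '[0, 0, 0, 0.1, 0, 2, 8.78, 0, 0, 0, 0.1, 0, 5, 8.78, 0, 0, 0, 0.1, 0, 8, 8.78, 0, 0, 0, 0.1, 0, 11, 8.78, 0, 0, 0, 0.1, 0, 13.5, 8.78, 0, 0, 0, 0.1, 0, 14.9, 8.78, 0, 0, 0, 0.1, 0, 14.9, 8.78, 0, 0, 0, 0.1, 0, 14.9, 7, 0, 0, 0, 0.1, 0, 14.9, 5, 0, 0, 0, 0.1, 0, 14.9, 5, 0, 0, 0, 0.1, 0, 14.9, 5, 0, 0, 0, 0.1, 0, 14.9, 5]'

```text
clock: 8.95
ee_pos: [0.4414, 0.2318, 0.0536]
eef_rot: [3.14, -0.001, 1.483]
force: [0.9, 0.3, 3.7]
opening: 0.681
gripper_force: 30.0
```

Request:
send_rows --targets '[0, 0, 0, 0, 0, 0, 5, 0, 0, 0, 0, 0, 0, 5, 0, 0, 0, 0, 0, 0, 5]'

```text
clock: 9.2
ee_pos: [0.4415, 0.2318, 0.0536]
eef_rot: [3.14, -0.0, 1.484]
force: [-0.8, -1.9, 6.8]
opening: 0.684
gripper_force: 30.0
```

```bash
python3 -c "
from h import *
delta(.6281,-.186,.052+.015)"
```

```text
t 9.2 pos [0.4415 0.2318 0.0536] turn [ 0.1 -0.  -0. ] cm [-40.    22.24  -1.32] open 0.684 q [-0.18  0.47 -0.5   2.03  0.35  0.71 -0.99]
```

Request:
send_rows --targets '[0, 0, 0, 0, 0, -1, 5, 0, 0, 0, 0, 0, -3.5, 5, 0, 0, 0, 0, 0, -6.5, 5, 0, 0, 0, 0, 0, -9.5, 5, 0, 0, 0, 0, 0, -12.5, 5, 0, 0, 0, -1, 0.6, -15, 5, 0, 0, 0, -3.3, 1.8, -16, 5, 0, 0, 0, -6, 3.3, -16, 5, 0, 0, 0, -9, 5, -16, 5, 0, 0, 0, -12, 6.7, -16, 5, 0, 0, 0, -15, 8.3, -16, 5, 0, 0, 0, -18, 10, -16, 5]'

```text
clock: 10.2
ee_pos: [0.5245, 0.0421, 0.2132]
eef_rot: [-3.141, 0.0, 1.484]
force: [-0.1, 0.7, -3.2]
opening: 0.679
gripper_force: 30.0
```

Request:
send_rows --targets '[0, 0, 0, -3, 1.7, 0, 5, 0, 0, 0, -6, 3.3, 0, 5, 0, 0, 0, -9, 5, 0, 5, 0, 0, 0, -12, 6.7, 0, 5, 0, 0, 0, -15, 8.4, 0, 5, 0, 0, 0, -18, 10, 0, 5, 0, 0, 0, -20, 11.2, 0, 5, 0, 0, 0, -21.4, 12, 0, 5, 0, 0, 0, -21.9, 12.2, 0, 5, 0, 0, 0, -21.9, 12.2, 0, 5, 0, 0, 0, -21.9, 12.2, 0, 5, 0, 0, 0, -21.9, 12.2, 0, 5]'

```text
clock: 11.2
ee_pos: [0.6268, -0.1831, 0.2128]
eef_rot: [-3.141, -0.001, 1.486]
force: [0.3, 1.2, -3.0]
opening: 0.677
gripper_force: 30.0
```

```bash
python3 -c "
from h import *
delta(.6281,-.1846,.0686)"
```

```text
t 11.2 pos [ 0.6268 -0.1831  0.2128] turn [-0.  -0.1  0.1] cm [-0.15  0.14 14.42] open 0.677 q [ 0.46  0.5  -0.37  1.51  0.19  1.17 -0.02]
```

Request:
send_rows --targets '[0, 0, 0, -0.1, 0.1, 1.5, 5, 0, 0, 0, -0.1, 0.1, 3.5, 5, 0, 0, 0, -0.1, 0.1, 6, 5, 0, 0, 0, -0.1, 0.1, 8.5, 5, 0, 0, 0, -0.1, 0.1, 11, 5, 0, 0, 0, -0.1, 0.1, 12.5, 5, 0, 0, 0, -0.1, 0.1, 13.5, 5, 0, 0, 0, -0.1, 0.1, 13.5, 5, 0, 0, 0, -0.1, 0.1, 13.5, 5, 0, 0, 0, -0.1, 0.1, 13.5, 5]'

```text
clock: 12.03
ee_pos: [0.6291, -0.1859, 0.0792]
eef_rot: [3.139, 0.0, 1.484]
force: [-0.9, 0.6, -2.8]
opening: 0.681
gripper_force: 30.0
```

```bash
python3 -c "
from h import *
delta(.6281,-.1846,.0686)"
```

```text
t 12.03 pos [ 0.6291 -0.1859  0.0792] turn [0.1 0.  0. ] cm [ 0.12 -0.11  1.06] open 0.681 q [ 0.45  0.63 -0.34  1.63  0.25  0.92 -0.07]
```

Request:
send_rows --targets '[0, 0, 0, 0.1, -0.1, 0.5, 5, 0, 0, 0, 0.1, -0.1, 0.8, 5, 0, 0, 0, 0.1, -0.1, 1, 5, 0, 0, 0, 0.1, -0.1, 1, 5, 0, 0, 0, 0.1, -0.1, 1, 5, 0, 0, 0, 0.1, -0.1, 1, 6.5, 0, 0, 0, 0.1, -0.1, 1, 8, 0, 0, 0, 0.1, -0.1, 1, 8.78, 0, 0, 0, 0.1, -0.1, 1, 8.78, 0, 0, 0, 0.1, -0.1, -1, 8.78, 0, 0, 0, 0.1, -0.1, -4, 8.78, 0, 0, 0, 0.1, -0.1, -8, 8.78]'

```text
clock: 13.03
ee_pos: [0.6255, -0.1848, 0.1557]
eef_rot: [-3.136, -0.001, 1.484]
force: [0.3, 0.2, -0.2]
opening: 1.0
gripper_force: 0.0
```

Request:
send_rows --targets '[0, 0, 0, 0, 0, -3.5, 8.78, 0, 0, 0, 0, 0, -5, 8.78, 0, 0, 0, 0, 0, -5, 8.78]'

```text
clock: 13.28
ee_pos: [0.6296, -0.1855, 0.2127]
eef_rot: [3.134, 0.001, 1.483]
force: [-0.3, 0.6, -0.6]
opening: 1.001
gripper_force: 0.0
```

```bash
python3 -c "
from h import *
delta(.4502,.3558,.2)"
```

```text
t 13.28 pos [ 0.6296 -0.1855  0.2127] turn [ 0.4  0.1 -0. ] cm [ 52.36 -22.6    1.03] open 1.001 q [ 0.46  0.5  -0.37  1.51  0.19  1.16 -0.03]
```

Request:
send_rows --targets '[0, 0, 0, 2, -0.9, 0, 8.78, 0, 0, 0, 5, -2.2, 0, 8.78, 0, 0, 0, 8, -3.5, 0, 8.78, 0, 0, 0, 11, -4.8, 0, 8.78, 0, 0, 0, 14, -6, 0, 8.78, 0, 0, 0, 17, -7.3, 0, 8.78, 0, 0, 0, 20, -8.6, 0, 8.78, 0, 0, 0, 23, -9.9, 0, 8.78, 0, 0, 0, 26, -11.2, 0, 8.78, 0, 0, 0, 29, -12.5, 0, 8.78, 0, 0, 0, 32, -13.8, 0, 8.78, 0, 0, 0, 35, -15.1, 0, 8.78]'

```text
clock: 14.28
ee_pos: [0.5061, 0.1777, 0.2066]
eef_rot: [-3.14, 0.001, 1.483]
force: [0.5, -0.5, -0.7]
opening: 0.999
gripper_force: 0.0
```

Request:
send_rows --targets '[0, 0, 0, 3, -1.3, 0, 8.78, 0, 0, 0, 6, -2.6, 0, 8.78, 0, 0, 0, 9, -3.9, 0, 8.78, 0, 0, 0, 12, -5.2, 0, 8.78, 0, 0, 0, 15, -6.5, 2, 8.78, 0, 0, 0, 17, -7.3, 4, 8.78, 0, 0, 0, 17.4, -7.5, 6, 8.78, 0, 0, 0, 17.4, -7.5, 8, 8.78, 0, 0, 0, 17.4, -7.5, 9, 8.78, 0, 0, 0, 17.4, -7.5, 9, 8.78, 0, 0, 0, 17.4, -7.5, 9, 8.78]'

```text
clock: 15.2
ee_pos: [0.4476, 0.3559, 0.1171]
eef_rot: [-3.14, 0.001, 1.483]
force: [0.6, -0.4, 0.3]
opening: 1.0
gripper_force: 0.0
```

```bash
python3 -c "
from h import *
delta(.4502,.3558,.022)"
```

```text
t 15.2 pos [0.4476 0.3559 0.1171] turn [-0.1  0.1 -0. ] cm [0.02 0.28 9.51] open 1.0 q [-0.35  0.49 -0.54  1.81  0.31  0.92 -1.12]
```

Request:
send_rows --targets '[0, 0, 0, 0, 0.2, 2, 8.78, 0, 0, 0, 0, 0.2, 5, 8.78, 0, 0, 0, 0, 0.2, 7.5, 8.78, 0, 0, 0, 0, 0.2, 9, 8.78, 0, 0, 0, 0, 0.2, 9.4, 8.78, 0, 0, 0, 0, 0.2, 9.4, 8.78, 0, 0, 0, 0, 0.2, 9.4, 6, 0, 0, 0, 0, 0.2, 9.4, 4, 0, 0, 0, 0, 0.2, 9.4, 4, 0, 0, 0, 0, 0.2, 9.4, 4, 0, 0, 0, 0, 0.2, 9.4, 4, 0, 0, 0, 0, 0.2, 9.4, 4]'

```text
clock: 16.2
ee_pos: [0.4499, 0.3564, 0.0241]
eef_rot: [3.141, -0.0, 1.484]
force: [1.1, 0.3, -1.1]
opening: 0.579
gripper_force: 0.0
```

Request:
send_rows --targets '[0, 0, 0, 0, 0, 0, 4, 0, 0, 0, 0, 0, 0, 4, 0, 0, 0, 0, 0, 0, 4]'

```text
clock: 16.45
ee_pos: [0.4499, 0.3564, 0.0239]
eef_rot: [3.141, -0.0, 1.484]
force: [0.0, -0.7, 4.3]
opening: 0.542
gripper_force: 30.0
```

```bash
python3 -c "
from h import *
delta(.6446,.0027,.022+.015)"
```

```text
t 16.45 pos [0.4499 0.3564 0.0239] turn [ 0. -0.  0.] cm [-33.54  22.48  -1.3 ] open 0.542 q [-0.4   0.62 -0.48  1.87  0.4   0.75 -1.19]
```

Request:
send_rows --targets '[0, 0, 0, 0, 0, -1, 4, 0, 0, 0, 0, 0, -3.5, 4, 0, 0, 0, 0, 0, -6.5, 4, 0, 0, 0, 0, 0, -9.5, 4, 0, 0, 0, -0.5, 0.3, -12.5, 4, 0, 0, 0, -2.2, 1.5, -14.5, 4, 0, 0, 0, -4.5, 3, -15, 4, 0, 0, 0, -7.2, 4.8, -15, 4, 0, 0, 0, -10, 6.7, -15, 4, 0, 0, 0, -12.8, 8.6, -15, 4, 0, 0, 0, -15.6, 10.5, -15, 4, 0, 0, 0, -18.4, 12.3, -15, 4]'

```text
clock: 17.45
ee_pos: [0.5566, 0.1608, 0.1741]
eef_rot: [-3.142, -0.0, 1.484]
force: [0.0, 1.3, 0.3]
opening: 0.541
gripper_force: 30.0
```

Request:
send_rows --targets '[0, 0, 0, -2.8, 1.9, 0, 4, 0, 0, 0, -5.6, 3.8, 0, 4, 0, 0, 0, -8.4, 5.6, 0, 4, 0, 0, 0, -11.2, 7.5, 0, 4, 0, 0, 0, -13.4, 9, 0, 4, 0, 0, 0, -14.7, 9.8, 0, 4, 0, 0, 0, -15.1, 10.1, 1.5, 4, 0, 0, 0, -15.1, 10.1, 4, 4, 0, 0, 0, -15.1, 10.1, 6.5, 4, 0, 0, 0, -15.1, 10.1, 8, 4, 0, 0, 0, -15.1, 10.1, 8, 4, 0, 0, 0, -15.1, 10.1, 8, 4]'

```text
clock: 18.45
ee_pos: [0.6429, 0.0041, 0.0934]
eef_rot: [-3.14, -0.001, 1.485]
force: [0.3, 0.4, -0.6]
opening: 0.543
gripper_force: 30.0
```

```bash
python3 -c "
from h import *
delta(.6446,.003,.0389)"
```

```text
t 18.45 pos [0.6429 0.0041 0.0934] turn [-0.1 -0.   0.1] cm [-0.09  0.19  5.45] open 0.543 q [ 0.22  0.61 -0.43  1.65  0.3   0.95 -0.41]
```

Request:
send_rows --targets '[0, 0, 0, -0.1, 0.1, 1.5, 4, 0, 0, 0, -0.1, 0.1, 3, 4, 0, 0, 0, -0.1, 0.1, 4, 4, 0, 0, 0, -0.1, 0.1, 4.5, 4, 0, 0, 0, -0.1, 0.1, 4.5, 4, 0, 0, 0, -0.1, 0.1, 4.5, 4, 0, 0, 0, -0.1, 0.1, 4.5, 4]'

```text
clock: 19.03
ee_pos: [0.6452, 0.0022, 0.0497]
eef_rot: [3.14, -0.0, 1.484]
force: [0.3, -0.3, -0.4]
opening: 0.542
gripper_force: 30.0
```

```bash
python3 -c "
from h import *
delta(.6446,.003,.0389)"
```

```text
t 19.03 pos [0.6452 0.0022 0.0497] turn [ 0.1 -0.   0. ] cm [ 0.07 -0.07  1.08] open 0.542 q [ 0.2   0.66 -0.41  1.67  0.33  0.87 -0.43]
```

Request:
send_rows --targets '[0, 0, 0, 0, 0, 0.5, 4, 0, 0, 0, 0, 0, 0.8, 4, 0, 0, 0, 0, 0, 1, 4, 0, 0, 0, 0, 0, 1, 4, 0, 0, 0, 0, 0, 1, 4, 0, 0, 0, 0, 0, 1, 6, 0, 0, 0, 0, 0, 1, 8, 0, 0, 0, 0, 0, 1, 8.78, 0, 0, 0, 0, 0, 1, 8.78, 0, 0, 0, 0, 0, -1, 8.78, 0, 0, 0, 0, 0, -4, 8.78, 0, 0, 0, 0, 0, -8, 8.78]'

```text
clock: 20.03
ee_pos: [0.6426, 0.0019, 0.1268]
eef_rot: [-3.136, 0.0, 1.484]
force: [1.5, -0.3, -0.2]
opening: 0.995
gripper_force: 0.0
```

Request:
send_rows --targets '[0, 0, 0, 0, 0, -2, 8.78, 0, 0, 0, 0, 0, -3, 8.78, 0, 0, 0, 0, 0, -3, 8.78]'

```text
clock: 20.28
ee_pos: [0.6459, 0.0021, 0.161]
eef_rot: [3.137, -0.0, 1.483]
force: [0.3, 0.6, 0.4]
opening: 0.999
gripper_force: 0.0
```

```bash
python3 -c "
from h import *
delta(.4677,.1214,.1)"
```

```text
t 20.28 pos [0.6459 0.0021 0.161 ] turn [ 0.2 -0.  -0. ] cm [ 10.33 -18.82   6.03] open 0.999 q [ 0.23  0.54 -0.45  1.59  0.26  1.07 -0.37]
```

Request:
send_rows --targets '[0, 0, 0, 0.9, -1.7, 0, 8.78, 0, 0, 0, 2.4, -4.4, 0, 8.78, 0, 0, 0, 4, -7.2, 0, 8.78, 0, 0, 0, 5.6, -10.2, 0, 8.78, 0, 0, 0, 7.2, -13.2, 0, 8.78, 0, 0, 0, 8.9, -16.2, 0, 8.78, 0, 0, 0, 10, -18, 1, 8.78, 0, 0, 0, 10.3, -18.8, 3, 8.78, 0, 0, 0, 10.3, -18.8, 5, 8.78, 0, 0, 0, 10.3, -18.8, 6, 8.78, 0, 0, 0, 10.3, -18.8, 6, 8.78, 0, 0, 0, 10.3, -18.8, 6, 8.78]'

```text
clock: 21.28
ee_pos: [0.4657, 0.1206, 0.0976]
eef_rot: [-3.139, 0.0, 1.483]
force: [0.4, -1.1, 0.6]
opening: 1.0
gripper_force: 0.0
```

```bash
python3 -c "
from h import *
delta(.4677,.1214,.012)"
```

```text
t 21.28 pos [0.4657 0.1206 0.0976] turn [-0.1  0.  -0. ] cm [0.1  0.21 8.56] open 1.0 q [ 0.07  0.38 -0.52  2.04  0.26  0.79 -0.69]
```

Request:
send_rows --targets '[0, 0, 0, 0.1, 0.1, 2, 8.78, 0, 0, 0, 0.1, 0.1, 4.5, 8.78, 0, 0, 0, 0.1, 0.1, 6.5, 8.78, 0, 0, 0, 0.1, 0.1, 8, 8.78, 0, 0, 0, 0.1, 0.1, 8.4, 8.78, 0, 0, 0, 0.1, 0.1, 8.4, 8.78, 0, 0, 0, 0.1, 0.1, 8.4, 6, 0, 0, 0, 0.1, 0.1, 8.4, 3.4, 0, 0, 0, 0.1, 0.1, 8.4, 3.4, 0, 0, 0, 0.1, 0.1, 8.4, 3.4, 0, 0, 0, 0.1, 0.1, 8.4, 3.4, 0, 0, 0, 0.1, 0.1, 8.4, 3.4]'

```text
clock: 22.28
ee_pos: [0.4676, 0.1219, 0.015]
eef_rot: [3.141, -0.0, 1.483]
force: [-0.4, -0.8, -1.0]
opening: 0.583
gripper_force: 0.0
```

Request:
send_rows --targets '[0, 0, 0, 0, 0, 0, 3.4, 0, 0, 0, 0, 0, 0, 3.4, 0, 0, 0, 0, 0, 0, 3.4, 0, 0, 0, 0, 0, 0, 3.4]'

```text
clock: 22.62
ee_pos: [0.4674, 0.1219, 0.0148]
eef_rot: [3.141, 0.0, 1.484]
force: [-0.0, -0.6, 3.0]
opening: 0.471
gripper_force: 30.0
```

```bash
python3 -c "
from h import *
delta(.6529,.0971,.012+.015)"
```

```text
t 22.62 pos [0.4674 0.1219 0.0148] turn [0. 0. 0.] cm [-0.85 18.69 -1.22] open 0.471 q [ 0.    0.51 -0.44  2.09  0.38  0.61 -0.79]
```

Opening 41.4 mm, as expected for candle1. Next I carry it to plate4.

Request:
send_rows --targets '[0, 0, 0, 0, 0, -1, 3.4, 0, 0, 0, 0, 0, -3.5, 3.4, 0, 0, 0, 0, 0, -6, 3.4, 0, 0, 0, 0, 1, -8, 3.4, 0, 0, 0, -0.1, 3, -9, 3.4, 0, 0, 0, -0.2, 5.5, -9, 3.4, 0, 0, 0, -0.4, 8.5, -9, 3.4, 0, 0, 0, -0.5, 11.5, -9, 3.4, 0, 0, 0, -0.6, 14.5, -9, 3.4, 0, 0, 0, -0.7, 17, -9, 3.4, 0, 0, 0, -0.8, 18.3, -8, 3.4, 0, 0, 0, -0.8, 18.7, -6, 3.4]'

```text
clock: 23.62
ee_pos: [0.6568, 0.0972, 0.0768]
eef_rot: [3.137, -0.002, 1.482]
force: [0.6, -0.4, -0.7]
opening: 0.472
gripper_force: 30.0
```

Request:
send_rows --targets '[0, 0, 0, 0, 0, 1.5, 3.4, 0, 0, 0, 0, 0, 2.8, 3.4, 0, 0, 0, 0, 0, 3.5, 3.4, 0, 0, 0, 0, 0, 3.5, 3.4, 0, 0, 0, 0, 0, 3.5, 3.4, 0, 0, 0, 0, 0, 3.5, 3.4]'

```text
clock: 24.12
ee_pos: [0.6534, 0.0979, 0.0408]
eef_rot: [3.14, -0.0, 1.484]
force: [-0.3, 0.1, -0.6]
opening: 0.472
gripper_force: 30.0
```

```bash
python3 -c "
from h import *
delta(.6529,.0973,.0298)"
```

```text
t 24.12 pos [0.6534 0.0979 0.0408] turn [ 0.1 -0.   0. ] cm [-0.07 -0.05  1.1 ] open 0.472 q [ 0.07  0.7  -0.43  1.64  0.35  0.88 -0.59]
```

Request:
send_rows --targets '[0, 0, 0, 0, 0, 0.5, 3.4, 0, 0, 0, 0, 0, 0.8, 3.4, 0, 0, 0, 0, 0, 1, 3.4, 0, 0, 0, 0, 0, 1, 3.4, 0, 0, 0, 0, 0, 1, 3.4, 0, 0, 0, 0, 0, 1, 5, 0, 0, 0, 0, 0, 1, 7, 0, 0, 0, 0, 0, 1, 8.78, 0, 0, 0, 0, 0, 1, 8.78, 0, 0, 0, 0, 0, -1, 8.78, 0, 0, 0, 0, 0, -4, 8.78, 0, 0, 0, 0, 0, -8, 8.78]'

```text
clock: 25.12
ee_pos: [0.651, 0.0972, 0.1178]
eef_rot: [-3.136, 0.001, 1.484]
force: [0.6, -0.7, 0.1]
opening: 0.965
gripper_force: 0.0
```

Request:
send_rows --targets '[0, 0, 0, 0, 0, -4, 8.78, 0, 0, 0, 0, 0, -8, 8.78, 0, 0, 0, 2, -3, -10, 8.78, 0, 0, 0, 5, -6, -11, 8.78, 0, 0, 0, 8, -9, -12, 8.78, 0, 0, 0, 11, -12, -12, 8.78, 0, 0, 0, 14, -15, -12, 8.78, 0, 0, 0, 17, -18, -12, 8.78, 0, 0, 0, 20, -21, -12, 8.78, 0, 0, 0, 22, -23, -12, 8.78, 0, 0, 0, 22, -23, -12, 8.78, 0, 0, 0, 22, -23, -12, 8.78]'

```text
clock: 26.12
ee_pos: [0.4412, 0.3388, 0.24]
eef_rot: [3.141, -0.001, 1.489]
force: [0.2, -0.4, -1.3]
opening: 1.002
gripper_force: 0.0
```

```bash
python3 - <<'E'
from h import *
from station import read_camera
im=read_camera('top')[:,:,::-1]; cv2.imwrite('pics/top3.png',im); s=read_camera('scene')[:,:,::-1]; cv2.imwrite('pics/s3.png',s)
hsv=cv2.cvtColor(im,cv2.COLOR_BGR2HSV); m=cv2.inRange(hsv,(28,30,95),(60,90,255))
for n,p,z in [('c4',(.6281,-.186),.12),('c3',(.6362,-.0917),.1),('c2',(.6446,.0027),.08),('c1',(.6529,.0971),.06)]:
    u,v=proj('top',[*p,z])[0].round().astype(int); w=np.zeros_like(m); w[v-17:v+18,u-17:u+18]=m[v-17:v+18,u-17:u+18]
    c=cv2.convexHull(max(cv2.findContours(w,cv2.RETR_EXTERNAL,2)[0],key=cv2.contourArea)); M=cv2.moments(c)
    P=ray('top',(M['m10']/M['m00'],M['m01']/M['m00']),z); print(n,P.round(4),'err mm',(1000*(P[:2]-p)).round(1),M['m00'])
E
```

```text
c4 [ 0.6325 -0.1855  0.12  ] err mm [4.4 0.5] 284.5
c3 [ 0.6364 -0.0914  0.1   ] err mm [0.2 0.3] 295.5
c2 [0.6444 0.0014 0.08  ] err mm [-0.2 -1.3] 215.5
c1 [0.6523 0.0974 0.06  ] err mm [-0.6  0.3] 158.5
```

View pics/s3.png

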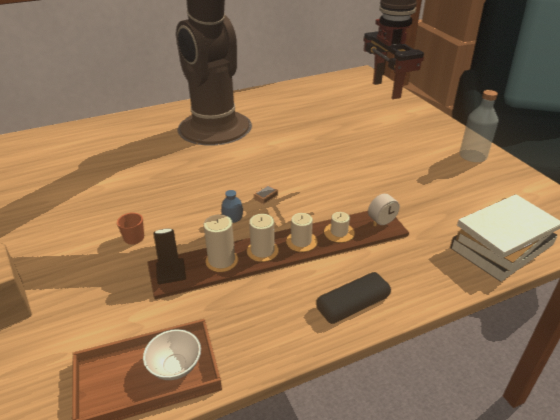

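View pics/top3.png

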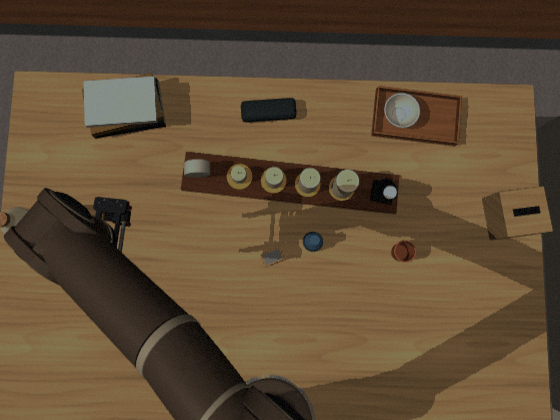

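Both pictures show all four candles upright and in order, tallest at (220,243) by the lamp and shortest at (340,225) by the clock in the scene view. The vase is unmoved. The 4 mm offset measured for c4 is inflated by a shadow over part of its top.

```bash
python3 -c "
from station import ticket
print(ticket.job_done())"
```

```text
the job is handed in; nothing more can be done
None
```

The four candles stand upright on their plates, tallest by the lamp down to shortest by the clock, the vase is where it was, and the job is handed in at about 26 s of the 96 s; the hand-in gave no verdict, but my last camera check put every candle within about 5 mm of its plate's centre.

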